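# Set the margin lever and latch the binding press

### The job

A greyboard file cover lies in the desk binding press. First throw the black-knobbed margin lever into the notch beside the red mark and leave it resting there; then push the blue sprung arm down by its black paddle until it clicks, so that it stays down by itself with the lever still in the red notch. Leave the mug, the tape roll and the stapler where they stand.

Things in the scene. Friction and masses are not known exactly. Their poses are not given: they have to be found in the camera images.
- press: Grey desk binding press, fixed: flat base, x -160 to 160, y -170 to 270 mm, top at z = 50 mm. Origin on the desk; at yaw 0 x points away from the robot, y to its left. Its +y part carries the margin lever and steel ridges, its -y part the blue arm between two blue cheeks (x 90 to 160, y -132 to -48, up to z = 135 mm). A thin aluminium fence shifts with the lever.
- lever_pivot (a point): The margin lever's vertical pivot axis, on the base top (60, 150, 50 mm in the press frame).
- margin_lever (a joint): Lever angle (rad); positive is counter-clockwise from above, towards the arm. At 0 the lever points 0.2 rad to the +y side of the press's -x axis. A sprung ball pulls it into four notches between ridges: -0.4, 0, 0.4, 0.8 (stops -0.47, 0.87); released, it snaps into the nearest. Takes up to 8 N at the knob. Starts in the unmarked 0 notch; red and white marks are at the others, shuffled.
- lever_knob (a point): Centre of the lever's upright black cylindrical knob, 22 mm diameter, 130 mm from the pivot axis, this point 110 mm above the desk; the knob spans z = 82 to 137 mm, on a steel bar 16 mm wide whose top is at z = 82 mm. It moves on a level arc with the lever. Can be pinched from above.
- lever_sight (a point): Point 165 mm from the pivot along the lever, 56 mm above the desk, just beyond the end of its yellow pointer: it stands over a mark's centre when the lever rests in that mark's notch.
- mark_red: Fixed red disc, 24 mm diameter, 4 mm thick, on the base top at the end of a black line, 165 mm from the lever pivot, straight out from the notch to be used. Origin at its underside centre. The other two marks are white.
- press_hinge (a point): Centre of the arm's hinge (130, -90, 110 mm in the press frame); the hinge axis is along the press's y.
- press_arm (a joint): Angle (rad) of the sprung blue arm: 0 fully up (start), growing as it is pressed down. Springs back up if let go before about 0.41; beyond, a sprung ball behind a brass catch nose snaps it on to about 0.445 and holds it; stop at 0.48. Needs about 2 to 4 N on the paddle up to 0.22, then up to about 12 N (most at 0.24 to 0.3).
- paddle_top (a point): Middle of the upper face of the black rubber paddle (50 mm along the arm, 60 wide, 14 thick) on the arm's free end: 190 mm along the arm from the hinge axis and 15 mm above the arm's centre line, which rises 0.45 rad from level when up and is level when latched; so 206 mm above the desk when up, 125 when latched. Paddle tilts 0.22 rad: far edge lower when up, higher when down.
- mug: White mug, 80 mm across, 90 mm tall, loose, bystander left of the press. Origin under its centre.
- tape_roll: Brown roll of tape lying flat, 90 mm across, 24 mm tall, loose, bystander right of the press. Origin under its centre.
- stapler: Red and black stapler, 130 x 36 x 46 mm, loose, bystander beyond the press. Origin under its centre.

How it is judged:
By the outcome, as a careful person would: the job done as asked, in the order asked, and still so for the second after the job is handed in, with the robot touching nothing.
It also fails if it takes over 51 s, if anything falls off the work surface, if the arm or the gripper's body presses on something with over 40 N, if the wrist force passes 120 N, or if a joint passes its speed limit or range.

### The arm

A 6-joint arm with a two-finger parallel gripper is mounted at the origin on the work surface. World frame = base frame: x ahead of the robot, y to its left, z up, the work surface at z = 0. Lengths are in m, angles in rad, forces in N, time in s.
With the tool pointing down it reaches from about 0.3 to 0.875 m from the base axis. Payload 6.4 kg.
Tool frame: the origin (TCP) lies midway between the tips of the shut fingers; the grasp point (between the pads) lies 19 mm behind it; z points along the fingers, y is the line along which they close (so a half turn about z gives the same grasp; the last joint's range is limited). The gripper opens to 85 mm and grips with 20 to 120 N. Pads are 22 mm wide; open, the fingers measure 114 mm over their backs; the gripper's body (76 mm by 85 mm) begins 54 mm behind the grasp point. The pads swing forward as they close: fully open they stand 13 mm farther back than shut.
Start: joints at [1.116, 0.181, 1.607, -0, 1.354, -0.206], TCP at [0.142, 0.557, 0.231] pointing down, gripper open.
Joint ranges: [-2.99, 2.99], [-0.89, 2.07], [0.3, 2.58], [-1.14, 4.28], [0, 2.63], [-3.12, 3.12]. Speed limits (rad/s): [2.57, 2.57, 3.01, 3.14, 3.14, 3.14].

### API

Orientations are given as a unit quaternion [w, x, y, z].
In Python, from bench import * gives the robot as it stands.
- The arm moves only by the tool play_rows, never from a script. Its argument "plan" is a list of rows, each a list of 3 entries, a list of its own where there are three numbers: the finger opening in mm, from 0 to 85.4, then the shift along the tool's x, y, z normalised to -1 to 1, where 1 is 40 cm, then the turn about the tool's z normalised to -1 to 1, where 1 is pi rad. A call has 1 to 10 rows; each row is the pose to reach, as a shift and turn from the pose commanded when the call began, along the tool's axes at that moment, turning the shorter way round; what a row does not reach only later rows make up. A row lasts 1/10 s, in which the tool goes at most 50 mm and 8.59 degrees, less where a joint would pass 70% of its speed; a pose out of reach is approached as far as the arm can. A call with a number of a shift or a turn outside -1 to 1 is refused whole. A call with a gripper value outside its range is refused whole. The fingers move at their own pace and stop on an object; the grip force is fixed at half the most. Time passes only in rows, so rows that repeat a pose let the fingers close. It gives the time, the measured TCP pose, the force, the opening and the grip force at its end, in the units of the state.
- get_obs(): the state, without advancing time (a new reading comes with each control period).
- camera(name): name is "scene" or "side" or "wrist"; returns a dict with "image" (420x560x3 uint8, red, green, blue), "range_z" (420x560 float32, m along the optical axis (not along the pixel's ray), 0 where there is no reading), "intrinsics" (3x3 intrinsics, pixels), "k1" (the pictures are not rectified: a ray, as slopes to the right and down, at radius r is drawn at 1 + k1 r^2 times it, then the intrinsics apply), "rvec" (rotation vector, rad) and "tvec" (3), from world to camera coordinates, as OpenCV has them; the wrist camera has in their place "T_tool_cam" (4x4, takes a point from camera to tool coordinates, whose origin is the TCP and whose axes are the flange's). Camera axes: x right, y down, z forward; pixel columns grow to the right and rows downward; lengths in m; the calibration is good to about 2 mm. A picture is of the moment at which its call begins: read the wrist's pose just before it.
- hand_in(): hands the job in; it is judged then, once.
Trained networks look in a picture, given as the dict that the camera call returned (one of the last four; its "shot" number tells which), for a name from the list of things; names that differ only in an ending like _2 or _b are one class to them, and where a whole thing is asked for, a point or a joint stands for the part that bears it (a point fixed in the world has none). Each returns a list of dicts, best first, with "conf" (0 to 1); they miss things now and then, are a little off and sometimes report something else, mostly with a low value. They report only what shows in the picture. A call takes as long as a camera call.
- search_frame(picture, label): "rect" ([centre column, centre row, width, height] in pixels, round what is visible of it).
- masks_of(picture, label): "mask" (420x560 bool, what is visible of it) and "rect" ([centre column, centre row, width, height] in pixels, round what is visible of it).
The state is a dict: "time_s": time; "q": joint angles; "dq": joint speeds; "joint_efforts": joint torques, N m; "eef_pos": TCP position; "eef_rot": TCP orientation; "wrist_force": force on the tool from outside, world axes, zero at the start; "torque": the same for the moment, N m; "opening": opening from 0.0 (shut) to 1.0 (fully open); "grasp_force": force on a finger pad.
Only numpy, scipy, OpenCV 4.12 (cv2) and the standard library are available. Lean on these libraries where they do the work, as an engineer would, in place of code of your own. Each camera call takes 0.05 s, during which the arm holds its last target. There are 200 camera calls.

## Working session

There is one attempt and no reset: what is moved stays moved. The work goes in short steps, Python scripts to look and compute and a tool call to move; the robot and the scene stay as the last step left them, time stands still between calls to the robot, and variables do not carry over. Pictures are saved under pics/ and viewed, at most 10 in all, crops included, and the job is handed in when it is done.

Besides the shell and the picture viewer there is one more tool, called after "Request:" in YAML: its name, and indented under it one key for each argument. play_rows: Moves the arm, as the interface text tells. Its arguments: {"type":"object","properties":{"plan":{"type":"array","items":{"type":"array"}}},"required":["plan"]}

```bash
mkdir -p pics; cat > h.py <<'E'
from bench import *
import numpy as np, cv2
from scipy.spatial.transform import Rotation as R
def pose(c):
    return R.from_rotvec(np.ravel(c["rvec"])).as_matrix(), np.ravel(c["tvec"])
def rays(c,uv):
    K=np.array(c["intrinsics"]); d=(np.atleast_2d(uv)-K[:2,2])/[K[0,0],K[1,1]]
    s=d.copy()
    for _ in range(20): s=d/(1+c["k1"]*(s**2).sum(1,keepdims=True))
    return np.c_[s,np.ones(len(s))]
def onplane(c,uv,z):
    Rm,t=pose(c); r=rays(c,uv)@Rm; o=-Rm.T@t
    return o+r*((z-o[2])/r[:,2])[:,None]
def cloud(c,mask):
    v,u=np.nonzero(mask&(c["range_z"]>0)); Rm,t=pose(c)
    return (rays(c,np.c_[u,v])*c["range_z"][v,u][:,None]-t)@Rm
def save(c,n): cv2.imwrite(f"pics/{n}.png",cv2.cvtColor(c["image"],cv2.COLOR_RGB2BGR))
E
python3 - <<'E'
from h import *
o=get_obs(); print(o["time_s"],o["eef_pos"],o["eef_rot"],o["opening"])
for n in("scene","side"):
    c=camera(n); save(c,n+"0"); Rm,t=pose(c); print(n,-Rm.T@t)
    for l in("press","mark_red","lever_knob","paddle_top","mug","tape_roll","stapler"):
        for m in masks_of(c,l)[:2]:
            p=cloud(c,m["mask"])
            print(l,round(m["conf"],2),np.round(m["rect"]),len(p), np.round([np.median(p,0),p.min(0),p.max(0)],3).tolist() if len(p) else "")
E
```

```text
0.0 [0.14134528 0.55679334 0.23037559] [-2.79535082e-04  1.24080874e-01  9.92271722e-01 -8.29518284e-04] 0.996773894186081
scene [ 1.14905324 -0.72575983  0.76941966]
press 0.62 [247. 264. 194. 144.] 14993 [[0.616, -0.15, 0.051], [0.358, -0.263, -0.002], [0.751, 0.245, 0.215]]
mark_red 0.61 [341. 199.  27.  40.] 890 [[0.649, 0.286, 0.06], [0.529, 0.266, -0.002], [0.684, 0.497, 0.093]]
lever_knob 0.71 [283. 212.  37.  41.] 453 [[0.566, 0.081, 0.085], [0.495, 0.044, 0.048], [0.658, 0.132, 0.139]]
paddle_top 0.95 [226. 245.  85.  84.] 1958 [[0.59, -0.183, 0.154], [0.358, -0.219, -0.0], [0.715, 0.032, 0.215]]
paddle_top 0.6 [163. 326.  46.  36.] 982 [[0.568, -0.352, 0.023], [0.497, -0.393, -0.002], [0.609, -0.301, 0.029]]
mug 0.71 [340. 198.  28.  40.] 890 [[0.649, 0.285, 0.059], [0.529, 0.266, -0.003], [0.684, 0.497, 0.093]]
mug 0.29 [225. 245.  86.  82.] 2040 [[0.587, -0.182, 0.155], [0.265, -0.219, -0.0], [0.715, 0.048, 0.215]]
tape_roll 0.97 [163. 325.  41.  37.] 989 [[0.569, -0.35, 0.023], [0.518, -0.393, -0.001], [0.609, -0.304, 0.029]]
stapler 0.61 [327. 290.  48.  48.] 994 [[0.81
[... 188 characters left out ...]
 -0.004], [0.781, 0.236, 0.213]]
lever_knob 0.82 [253. 222.  71.  29.] 772 [[0.564, 0.08, 0.081], [0.493, 0.042, 0.046], [0.659, 0.167, 0.138]]
lever_knob 0.57 [290. 277. 222. 189.] 22766 [[0.547, -0.12, 0.049], [0.404, -0.266, -0.005], [0.749, 0.192, 0.213]]
mug 0.82 [228. 174.  36.  44.] 1171 [[0.638, 0.287, 0.056], [0.603, 0.262, -0.006], [0.684, 0.422, 0.093]]
mug 0.59 [359. 223.  47.  30.] 894 [[0.808, -0.043, 0.037], [0.736, -0.067, -0.005], [0.883, 0.023, 0.049]]
tape_roll 0.61 [376. 367.  48.  50.] 1343 [[0.56, -0.352, 0.022], [0.519, -0.394, -0.004], [0.62, -0.304, 0.029]]
stapler 0.95 [358. 223.  43.  32.] 858 [[0.809, -0.042, 0.038], [0.747, -0.064, -0.005], [0.883, 0.016, 0.049]]
```

```bash
python3 - <<'E'
import cv2,numpy as np
a=cv2.imread("pics/side0.png")[130:400,120:440]; b=cv2.imread("pics/scene0.png")[140:360,100:400]
cv2.imwrite("pics/sidec.png",cv2.resize(a,None,fx=2.2,fy=2.2,interpolation=cv2.INTER_CUBIC))
cv2.imwrite("pics/scenec.png",cv2.resize(b,None,fx=2.5,fy=2.5,interpolation=cv2.INTER_CUBIC))
E
python3 - <<'E'
from h import *
from scipy.optimize import minimize
for n in("side","scene"):
    c=camera(n); p=cloud(c,np.ones((420,560),bool))
    s=p[(abs(p[:,2]-.05)<.006)&(p[:,0]>.35)&(p[:,0]<.8)&(abs(p[:,1])<.27)]
    # rectangle grid largest component
    g=np.zeros((300,300),np.uint8); ij=((s[:,:2]-[.2,-.4])/.003).astype(int); g[ij[:,0],ij[:,1]]=1
    g=cv2.morphologyEx(g,cv2.MORPH_CLOSE,np.ones((3,3)));g=cv2.morphologyEx(g,cv2.MORPH_OPEN,np.ones((3,3)))
    k,l,st,ce=cv2.connectedComponentsWithStats(g); i=1+st[1:,4].argmax()
    q=np.argwhere(l==i).astype(np.float32)
    r=cv2.minAreaRect(q); print(n,np.array(r[0])*.003+[.2,-.4],np.array(r[1])*.003,r[2], np.round(cv2.boxPoints(r)*.003+[.2,-.4],3).tolist())
    # red pixels
    hsv=cv2.cvtColor(c["image"],cv2.COLOR_RGB2HSV); m=((hsv[...,0]<8)|(hsv[...,0]>172))&(hsv[...,1]>130)&(hsv[...,2]>70)
    k,l,st,ce=cv2.connectedComponentsWithStats(m.astype(np.uint8))
    for i in range(1,k):
        if st[i,4]>15: print(ce[i],st[i,4],onplane(c,ce[i],.054))
E
```

```text
side [ 0.57575703 -0.0380166 ] [0.44076105 0.3214929 ] 86.3086166381836 [[0.401, -0.248], [0.722, -0.268], [0.75, 0.172], [0.43, 0.192]]
[356.81781377 218.00607287] 494 [[ 0.79612012 -0.04571869  0.054     ]]
[229.75    256.40625] 64 [[0.47893942 0.03651404 0.054     ]]
scene [0.57876707 0.02759128] [0.31495805 0.32103889] 86.47854614257812 [[0.409, -0.12], [0.729, -0.139], [0.749, 0.175], [0.428, 0.195]]
[243.22857143 218.85714286] 35 [[0.47860458 0.03957441 0.054     ]]
[330.12701252 284.49731664] 559 [[ 0.81758354 -0.04687104  0.054     ]]
```

View pics/sidec.png

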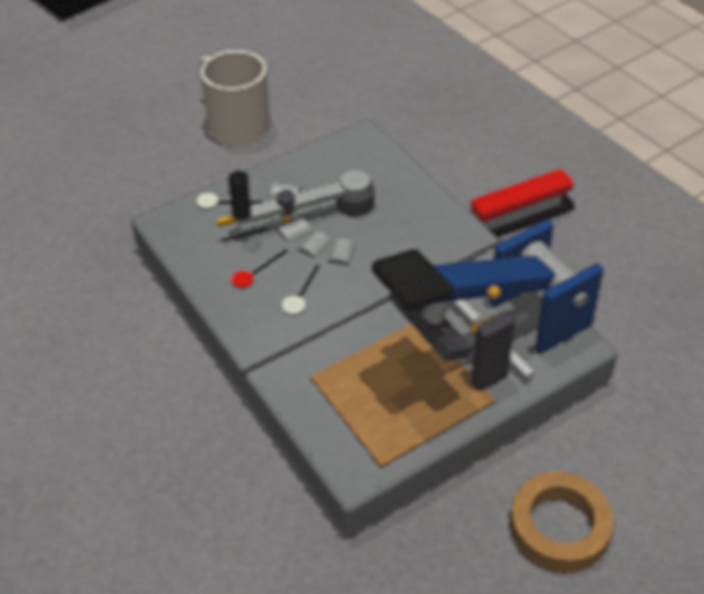

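View pics/scenec.png

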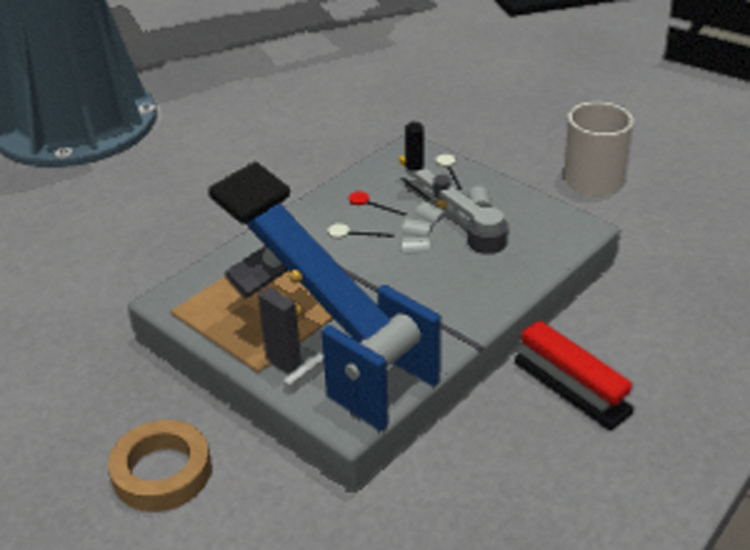

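The side crop shows the red disc at (242,279), one notch towards the arm. That is at about (0.479, 0.037) in the world. The press fit predicts (0.4786, 0.0356) for lever angle 0.4, so they agree. Next I move toward the knob, at about (0.517, 0.092).

Request:
play_rows:
  plan:
    - [85,[-0.6,-0.45,0],-0.058]
    - [85,[-0.6,-0.45,0],-0.058]
    - [85,[-0.6,-0.45,0],-0.058]
    - [85,[-0.6,-0.45,0],-0.058]
    - [85,[-0.6,-0.45,0],-0.058]
    - [85,[-0.6,-0.45,0],-0.058]
    - [85,[-0.6,-0.45,0],-0.058]
    - [85,[-0.6,-0.45,0],-0.058]
    - [85,[-0.6,-0.45,0],-0.058]
    - [85,[-0.6,-0.45,0],-0.058]

```text
time_s: 1.9
eef_pos: [0.3289, 0.3248, 0.2312]
eef_rot: [-0.0, 0.032, 0.999, 0.0]
wrist_force: [0.5, 0.2, -0.1]
opening: 0.996
grasp_force: 0.0
```

```bash
cat >> h.py <<'E'
def togo(x,y,z):
    o=get_obs(); q=o["eef_rot"]; r=R.from_quat([q[1],q[2],q[3],q[0]])
    a=r.as_matrix(); print("t",o["time_s"],"pos",np.round(o["eef_pos"],4),"ydeg",np.degrees(np.arctan2(a[1,1],a[0,1])),"F",np.round(o["wrist_force"],1))
    return np.round(r.inv().apply(np.array([x,y,z])-o["eef_pos"])/.4,4)
E
python3 - <<'E'
from h import *
print(togo(.5166,.0919,.2))
# knob check: dark cloud points at z>.1 near knob
for n in("side","scene"):
    c=camera(n); m=np.ones((420,560),bool); p=cloud(c,m)
    k=p[(p[:,2]>.095)&(p[:,2]<.14)&(np.hypot(p[:,0]-.5166,p[:,1]-.0919)<.03)]
    print(n,len(k),np.median(k,0),k.min(0),k.max(0))
    k=p[(p[:,2]>.17)&(np.hypot(p[:,0]-.532,p[:,1]+.1755)<.05)]
    if len(k): print("paddle",len(k),np.median(k,0),k.min(0),k.max(0))
E
```

```text
t 1.9 pos [0.3289 0.3248 0.2312] ydeg 86.31305730244627 F [ 0.5  0.2 -0.1]
[-0.5058 -0.551   0.0779]
side 157 [0.5155155  0.08797732 0.12249601] [0.50779537 0.08247811 0.09539302] [0.52856585 0.10799335 0.13782662]
paddle 764 [ 0.5308242  -0.17852341  0.20427047] [ 0.50416868 -0.20417786  0.17063686] [ 0.58151082 -0.14185493  0.21299286]
scene 119 [0.52118646 0.0908335  0.12070757] [0.50638703 0.08502733 0.09504027] [0.52824966 0.10657517 0.13864569]
paddle 702 [ 0.54497086 -0.17717101  0.20266021] [ 0.5036067  -0.20425608  0.17026362] [ 0.58180259 -0.14065985  0.2141794 ]
```

Request:
play_rows:
  plan:
    - [85,[-0.506,-0.551,0.078],0]
    - [85,[-0.506,-0.551,0.078],0]
    - [85,[-0.506,-0.551,0.078],0]
    - [85,[-0.506,-0.551,0.078],0]
    - [85,[-0.506,-0.551,0.078],0]
    - [85,[-0.506,-0.551,0.078],0]
    - [85,[-0.506,-0.551,0.078],0]
    - [85,[-0.506,-0.551,0.078],0]
    - [85,[-0.506,-0.551,0.078],0]
    - [85,[-0.506,-0.551,0.078],0]

```text
time_s: 3.0
eef_pos: [0.5165, 0.0919, 0.2002]
eef_rot: [-0.0, 0.032, 0.999, 0.0]
wrist_force: [0.5, 0.1, 0.6]
opening: 0.998
grasp_force: 0.0
```

```bash
python3 - <<'E'
from h import *
print(togo(.5166,.0919,.095))
c=camera("wrist"); save(c,"w1")
E
```

```text
t 3.0 pos [0.5165 0.0919 0.2002] ydeg 86.3204045533143 F [0.5 0.1 0.6]
[-4.00e-04 -1.00e-04  2.63e-01]
```

View pics/w1.png

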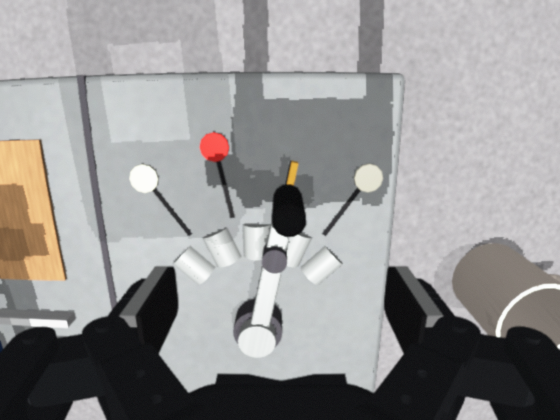

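The wrist view shows the knob at (290,210), midway between the fingers. The red disc at (214,147) is the next notch towards the arm. I descend and pinch.

Request:
play_rows:
  plan:
    - [85,[0,0,0.12],0]
    - [85,[0,0,0.2],0]
    - [85,[0,0,0.262],0]
    - [85,[0,0,0.262],0]
    - [20,[0,0,0.262],0]
    - [20,[0,0,0.262],0]
    - [20,[0,0,0.262],0]
    - [15,[0,0,0.262],0]
    - [15,[0,0,0.262],0]
    - [15,[0,0,0.262],0]

```text
time_s: 4.05
eef_pos: [0.5177, 0.0914, 0.0968]
eef_rot: [0.001, 0.033, 0.999, 0.001]
wrist_force: [-2.8, 3.9, 6.9]
opening: 0.241
grasp_force: 58.3
```

```bash
python3 - <<'E'
from h import *
for t in (.1,.2,.3,.4):
    a=np.pi-.2644+t; print(togo(.6421+.13*np.cos(a),.0579+.13*np.sin(a),.095))
E
```

```text
t 4.05 pos [0.5177 0.0914 0.0968] ydeg 86.19333680741674 F [-2.8  3.9  6.9]
[ 0.0076 -0.0311  0.0044]
t 4.05 pos [0.5177 0.0914 0.0968] ydeg 86.19333680741674 F [-2.8  3.9  6.9]
[ 0.0092 -0.0635  0.0044]
t 4.05 pos [0.5177 0.0914 0.0968] ydeg 86.19333680741674 F [-2.8  3.9  6.9]
[ 0.0075 -0.0959  0.0043]
t 4.05 pos [0.5177 0.0914 0.0968] ydeg 86.19333680741674 F [-2.8  3.9  6.9]
[ 0.0026 -0.1281  0.0043]
```

Request:
play_rows:
  plan:
    - [15,[0.0025,-0.016,0],0]
    - [15,[0.0045,-0.032,0],0]
    - [15,[0.0055,-0.048,0],0]
    - [15,[0.006,-0.065,0],0]
    - [15,[0.0055,-0.081,0],0]
    - [15,[0.0045,-0.097,0],0]
    - [15,[0.0025,-0.113,0],0]
    - [15,[0,-0.129,0],0]
    - [15,[0,-0.129,0],0]
    - [15,[0,-0.129,0],0]

```text
time_s: 5.05
eef_pos: [0.5138, 0.0401, 0.0967]
eef_rot: [0.0, 0.033, 0.999, 0.001]
wrist_force: [-3.0, 7.4, 7.4]
opening: 0.241
grasp_force: 58.8
```

```bash
python3 - <<'E'
from h import *
print(togo(.5133,.0403,.095))
E
```

```text
t 5.05 pos [0.5138 0.0401 0.0967] ydeg 86.2470610982064 F [-3.   7.4  7.4]
[0.0012 0.0004 0.0041]
```

Now I release gently and lift.

Request:
play_rows:
  plan:
    - [40,[0,0,0],0]
    - [60,[0,0,0],0]
    - [85,[0,0,0],0]
    - [85,[0,0,0],0]
    - [85,[0,0,0],0]
    - [85,[0,0,-0.12],0]
    - [85,[0,0,-0.25],0]
    - [85,[0,0,-0.37],0]
    - [85,[0,0,-0.37],0]
    - [85,[0,0,-0.37],0]

```text
time_s: 6.05
eef_pos: [0.5146, 0.0387, 0.2448]
eef_rot: [0.002, 0.033, 0.999, -0.0]
wrist_force: [-0.1, -1.0, -0.8]
opening: 0.996
grasp_force: 0.0
```

```bash
python3 - <<'E'
from h import *
print(togo(.5322,-.1755,.24))
c=camera("wrist"); save(c,"w2")
E
```

```text
t 6.05 pos [0.5146 0.0387 0.2448] ydeg 86.17869365033296 F [-0.1 -1.  -0.8]
[-0.0795 -0.5313  0.0125]
```

View pics/w2.png

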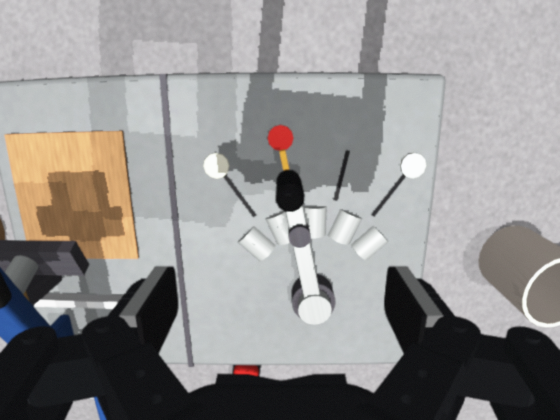

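The yellow pointer ends at the red disc (281,137), so the lever rests in the red notch. Next I shut the fingers and move over the paddle.

Request:
play_rows:
  plan:
    - [0,[-0.01,-0.08,-0.0375],0]
    - [0,[-0.08,-0.531,-0.0375],0]
    - [0,[-0.08,-0.531,-0.0375],0]
    - [0,[-0.08,-0.531,-0.0375],0]
    - [0,[-0.08,-0.531,-0.0375],0]
    - [0,[-0.08,-0.531,-0.0375],0]
    - [0,[-0.08,-0.531,-0.0375],0]
    - [0,[-0.08,-0.531,-0.0375],0]
    - [0,[-0.08,-0.531,-0.0375],0]
    - [0,[-0.08,-0.531,-0.0375],0]

```text
time_s: 7.1
eef_pos: [0.5316, -0.1739, 0.2582]
eef_rot: [-0.0, 0.032, 0.999, 0.0]
wrist_force: [-0.2, -0.4, -0.7]
opening: -0.001
grasp_force: 0.0
```

```bash
python3 - <<'E'
from h import *
for th in (0,.1,.2,.3,.4,.445,.465):
    f=.45-th; x=.13-.19*np.cos(f)+.015*np.sin(f); z=.11+.19*np.sin(f)+.015*np.cos(f)
    print(th,togo(.5725+.9979*x-.0644*.09,-.0879-.0644*x-.9979*.09,z))
print(get_obs()["opening"])
E
```

```text
t 7.1 pos [ 0.5316 -0.1739  0.2582] ydeg 86.28300411146348 F [-0.2 -0.4 -0.7]
0 [-0.0019 -0.0038  0.1301]
t 7.1 pos [ 0.5316 -0.1739  0.2582] ydeg 86.28300411146348 F [-0.2 -0.4 -0.7]
0.1 [ 0.0201 -0.0038  0.1724]
t 7.1 pos [ 0.5316 -0.1739  0.2582] ydeg 86.28300411146348 F [-0.2 -0.4 -0.7]
0.2 [ 0.0377 -0.0038  0.2166]
t 7.1 pos [ 0.5316 -0.1739  0.2582] ydeg 86.28300411146348 F [-0.2 -0.4 -0.7]
0.3 [ 0.0508 -0.0038  0.2624]
t 7.1 pos [ 0.5316 -0.1739  0.2582] ydeg 86.28300411146348 F [-0.2 -0.4 -0.7]
0.4 [ 0.0592 -0.0038  0.3093]
t 7.1 pos [ 0.5316 -0.1739  0.2582] ydeg 86.28300411146348 F [-0.2 -0.4 -0.7]
0.445 [ 0.0615 -0.0038  0.3306]
t 7.1 pos [ 0.5316 -0.1739  0.2582] ydeg 86.28300411146348 F [-0.2 -0.4 -0.7]
0.465 [ 0.0622 -0.0038  0.3401]
-0.0007079934288541437
```

Request:
play_rows:
  plan:
    - [0,[-0.002,-0.004,0.12],0]
    - [0,[0.009,-0.004,0.15],0]
    - [0,[0.02,-0.004,0.172],0]
    - [0,[0.029,-0.004,0.194],0]
    - [0,[0.038,-0.004,0.217],0]
    - [0,[0.045,-0.004,0.24],0]
    - [0,[0.051,-0.004,0.262],0]
    - [0,[0.056,-0.004,0.286],0]
    - [0,[0.059,-0.004,0.309],0]
    - [0,[0.061,-0.004,0.325],0]

```text
time_s: 8.1
eef_pos: [0.5065, -0.1752, 0.1273]
eef_rot: [-0.0, 0.033, 0.999, -0.0]
wrist_force: [-1.0, 0.4, 3.6]
opening: -0.0
grasp_force: 1.9
```

Request:
play_rows:
  plan:
    - [0,[0,0,0.006],0]
    - [0,[0,0,0.01],0]
    - [0,[0,0,0.01],0]

```text
time_s: 8.4
eef_pos: [0.5065, -0.1752, 0.1241]
eef_rot: [-0.001, 0.033, 0.999, 0.0]
wrist_force: [-5.3, 1.3, 3.8]
opening: 0.002
grasp_force: 2.1
```

Request:
play_rows:
  plan:
    - [0,[0,0,0.005],0]
    - [0,[0,0,0.008],0]
    - [0,[0,0,0.008],0]

```text
time_s: 8.7
eef_pos: [0.5068, -0.1753, 0.1213]
eef_rot: [-0.0, 0.033, 0.999, -0.0]
wrist_force: [-5.6, 1.2, 5.0]
opening: -0.001
grasp_force: 3.6
```

```bash
python3 - <<'E'
from h import *
print(togo(.5068,-.1738,.2))
c=camera("scene"); cv2.imwrite("pics/s2.png",cv2.resize(cv2.cvtColor(c["image"][140:360,100:400],cv2.COLOR_RGB2BGR),None,fx=2.5,fy=2.5))
p=cloud(c,np.ones((420,560),bool)); k=p[(p[:,2]>.09)&(p[:,2]<.17)&(np.hypot(p[:,0]-.51,p[:,1]+.175)<.05)]
print(np.median(k,0))
E
```

```text
t 8.7 pos [ 0.5068 -0.1753  0.1213] ydeg 86.1880841214272 F [-5.6  1.2  5. ]
[ 0.0003  0.0037 -0.1967]
[ 0.51797331 -0.18069689  0.12064963]
```

View pics/s2.png

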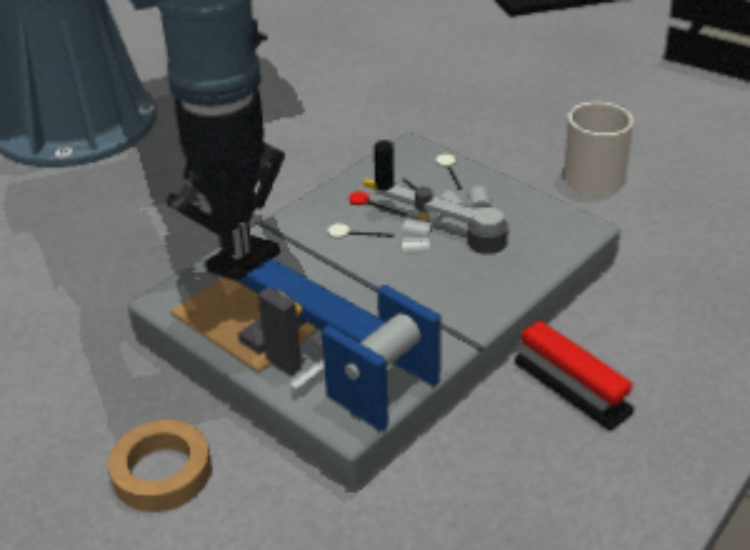

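The paddle is down at (240,255) in the crop, and the tip height of 121 mm corresponds to about 0.47 rad, past the latch point. I lift slowly.

Request:
play_rows:
  plan:
    - [0,[0,0,-0.02],0]
    - [0,[0,0,-0.04],0]
    - [0,[0,0,-0.06],0]
    - [0,[0,0,-0.12],0]
    - [0,[0,0,-0.22],0]
    - [0,[0,0,-0.32],0]
    - [0,[0,0,-0.4],0]
    - [0,[0,0,-0.4],0]
    - [0,[0,0,-0.4],0]
    - [0,[0,0,-0.4],0]

```text
time_s: 9.75
eef_pos: [0.5066, -0.1747, 0.28]
eef_rot: [-0.001, 0.033, 0.999, 0.0]
wrist_force: [-1.1, 0.4, -0.7]
opening: 0.002
grasp_force: 0.0
```

```bash
python3 - <<'E'
from h import *
print(togo(.5068,-.1738,.2))
c=camera("side"); cv2.imwrite("pics/s3.png",cv2.resize(cv2.cvtColor(c["image"][130:400,120:440],cv2.COLOR_RGB2BGR),None,fx=2.2,fy=2.2))
c=camera("scene"); cv2.imwrite("pics/s4.png",cv2.resize(cv2.cvtColor(c["image"][140:360,100:400],cv2.COLOR_RGB2BGR),None,fx=2.5,fy=2.5))
p=cloud(c,np.ones((420,560),bool)); k=p[(p[:,2]>.09)&(p[:,2]<.22)&(np.hypot(p[:,0]-.507,p[:,1]+.175)<.02)]
print(len(k),np.median(k,0))
E
```

```text
t 9.75 pos [ 0.5066 -0.1747  0.28  ] ydeg 86.19145298174067 F [-1.1  0.4 -0.7]
[-0.0007  0.0022  0.2001]
109 [ 0.50839317 -0.17435998  0.12728142]
```

View pics/s4.png

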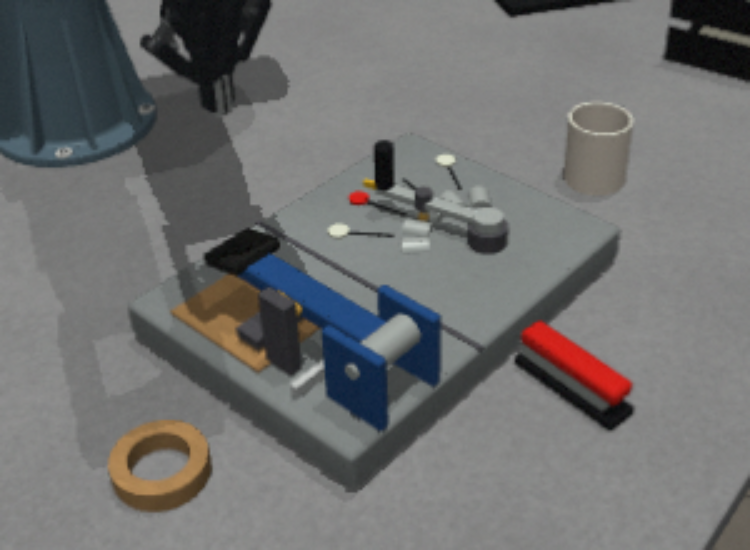

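View pics/s3.png

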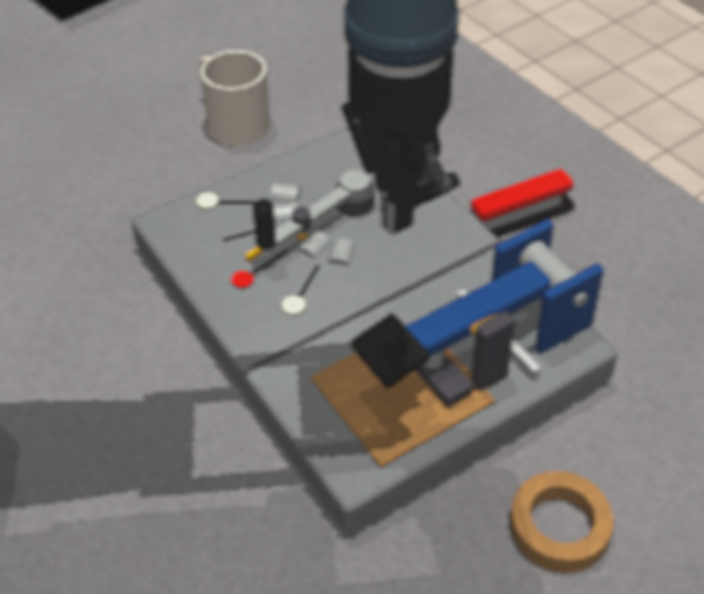

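With the gripper clear, the arm stays down: the paddle is at (390,350) with its top near 127 mm. The lever pointer is at the red disc (242,279), and the mug, tape roll and stapler have not moved.

```bash
python3 -c "
from bench import *
print(hand_in())"
```

```text
the job is handed in; nothing more can be done
None
```

The job is done and handed in: the lever rests in the red notch, the blue arm is latched down by itself, and the mug, tape roll and stapler were left where they stood.

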